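Drift the cover's holes into line and drop the bolt in

ROBOT

A 6-joint arm with a two-finger parallel gripper is mounted at the origin on the work surface. World frame = base frame: x ahead of the robot, y to its left, z up, the work surface at z = 0. Lengths are in mm, angles in rad, forces in N, time in s.
With the tool pointing down it reaches from about 350 to 875 mm from the base axis. Payload 4.2 kg.
Tool frame: the origin (TCP) lies at the very end of the fingers, on their centre line; the grasp point (between the pads) lies 19 mm behind it; z points along the fingers, y is the direction in which the jaws open and shut (so a half turn about z gives the same grasp; the last joint's range is limited). The gripper opens to 85 mm and grips with 20 to 120 N. Pads are 22 mm wide; open, the fingers measure 114 mm over their backs; the gripper's body (76 mm by 85 mm) begins 54 mm behind the grasp point. The pads swing forward as they close: fully open they stand 13 mm farther back than shut.
Start: joints at [-0.861, 0.385, 0.008, 0, -1.194, -0.259], TCP at [272.315, -562.533, 231.312] pointing down, gripper open.
Joint ranges: [-3.14, 3.14], [-1.21, 2.06], [-1.07, 1.41], [-3.16, 2.05], [-2.99, -0.16], [-3.1, 3.1]. Speed limits (rad/s): [2.79, 2.79, 3.14, 3.14, 3.14, 3.14].

INTERFACE

Orientations are given as a unit quaternion [x, y, z, w].
In Python, from bench import read_state, get_image, camera_params, job_done gives the robot as it stands.
- The arm moves only by the tool send_rows, never from a script. Its arguments are lists of equal length, an entry for each row: "translation": the shift along the tool's x, y, z in m, a list of three; "yaw": the turn about the tool's z in degrees; "fingers": the closure in counts, from 0 (fully open) to 255 (shut). A call has 1 to 12 rows; each row is the pose to reach, as a shift and turn from the pose measured when the call began, along the tool's axes at that moment; what a row does not reach only later rows make up. A row lasts 1/10 s, in which the tool goes at most 50 mm and 8.59 degrees, less where a joint would pass 70% of its speed; a pose out of reach is approached as far as the arm can. A call with a gripper value outside its range is refused whole. The fingers move at their own pace and stop on an object; the grip force is fixed at half the most. Time passes only in rows, so rows that repeat a pose let the fingers close. It gives the time, the measured TCP pose, the force and the opening at its end, in the units of the state.
- read_state(): the state, without advancing time (a new reading comes with each control period).
- get_image(name): name is "side" or "top" or "wrist"; returns the picture (480x640x3 uint8, blue, green, red); there is no depth.
- camera_params(name): a dict with "mtx" (3x3 intrinsics, pixels), "k1" (the pictures are not rectified: a ray, as slopes to the right and down, at radius r is drawn at 1 + k1 r^2 times it, then the intrinsics apply), "rvec" (rotation vector, rad) and "tvec" (3), from world to camera coordinates, as OpenCV has them; the wrist camera has in their place "tool_from_camera" (4x4, takes a point from camera to tool coordinates, whose origin is the TCP and whose axes are the flange's). Camera axes: x right, y down, z forward; pixel columns grow to the right and rows downward; lengths in mm; the calibration is good to about 2 mm. A picture is of the moment at which its call begins: read the wrist's pose just before it. camera_params takes no time and is no camera call.
- job_done(): hands the job in, once; it reports no verdict.
The state is a dict: "clock": time; "joints": joint angles; "joint_vel": joint speeds; "joint_efforts": joint torques, N m; "position": TCP position; "ee_rot": TCP orientation; "contact_force": force on the tool from outside, world axes, zero at the start; "wrist_torque": the same for the moment, N m; "gripper_width": finger opening in mm.
Only numpy, scipy, OpenCV 4.12 (cv2) and the standard library are available. Lean on these libraries where they do the work, as an engineer would, in place of code of your own. Each camera call takes 0.05 s, during which the arm holds its last target.

TASK

The cover in the housing's channel has slid along, so its two holes no longer stand over the two holes in the seat hidden beneath it. Put the drift pin through a hole of the cover, bring the cover into line with it by feel and push the pin fully home through cover and seat, then drop the bolt fully home through the other hole. Leave pin and bolt standing there, the cover lying flat in its channel, and do not disturb the coupling or the spanner.

Things in the scene. Friction and masses are not known exactly. Their poses are not given: they have to be found in the camera images.
- housing: Fixed grey cast housing on the bench, 312 mm long (its x axis), 139 mm wide (y), 72 mm high; origin at the centre of its underside, z up. In its top is a straight channel along x, 240 mm long, 103 mm wide, 16 mm deep, in which the cover lies, free to slide 32 mm each way from the middle and 1.5 mm each way across.
- channel_mid (a point): Centre of the channel's floor, 56 mm above the bench. The floor is the top of a fixed steel seat with two round, straight 22 mm holes, 56 mm deep, on the channel's centre line at x = -55 mm + d and +55 mm + d in the housing's frame. d is hidden and not measured, from -24 to +10 mm, the same for both: feel for it with the pin's nose through a cover hole, dragging the cover along.
- cover_center (a point): Centre of the cover (half-way up): a loose plain aluminium plate, 176 (its x) x 100 x 12 mm, 0.4 to 0.8 kg, flat on the channel's floor, its top 68 mm above the bench, its x parallel to the housing's. It starts 16 to 26 mm off the housing's middle toward the housing's +x, out of line with the seat.
- cover_hole0 (a point): Centre of the top mouth of one of the cover's two holes, at -55 mm on the cover's x axis; round, 22 mm, straight through. Pin and bolt may go in either hole.
- cover_hole1 (a point): Centre of the top mouth of the cover's other hole, at +55 mm on the cover's x axis; round, 22 mm, straight through.
- rack: Fixed wooden rack, 160 (x) x 70 (y) x 66 mm high, origin at the centre of its underside. Two 23 mm through holes at x = -40 and +40 mm; the drift pin hangs upright in one and the bolt in the other, by their collars; which is where varies.
- drift_grip (a point): Centre of the steel drift pin's handle, z up along the pin; 0.25 kg. Round handle 26 mm thick, 50 mm tall; under it a collar 32 mm wide, 4 mm thick, underside 29 mm below this point; then a shank 20 mm thick, 40 mm long; then a nose 20 mm long tapering to a 13 mm flat tip, 89 mm below this point. Fully home the collar lies on the cover: this point 97 mm above the bench.
- bolt_head (a point): Centre of the steel bolt's hexagonal head, z up along the bolt; 0.2 kg; not screwed. Head 28 mm across flats (one pair faces its y axis), 34 mm tall; under it a flange 36 mm wide, 4 mm thick, underside 21 mm below this point; shank 19 mm thick, 34 mm long; then a 12 mm nose tapering to a 10 mm tip, 67 mm below this point. Fully home the flange lies on the cover: this point 89 mm above the bench.
- coupling_center (a point): Bystander: centre of a loose brass pipe coupling, a tube 60 mm in diameter and 62 mm high, standing on the bench. Leave it.
- spanner: Bystander: a loose steel spanner 200 mm long lying flat on the bench; origin at the middle of its underside. Leave it.
Not all that is in view belongs to the job. What is shaped like the part that bears drift_grip but yellow is not meant. What is shaped like the part that bears bolt_head but turquoise is not meant.

How it is judged (in metres and radians):
On the way, in this order (a step that is already met when the one before it is completed fails the run):
1. the drift pin is home through the cover and the seat (((horizontal distance between drift_grip and cover_hole0 below 0.006 m and z of drift_grip in the frame of housing below 0.101 m and angle between drift_grip's own z axis and vertical below 0.12 rad) or (horizontal distance between drift_grip and cover_hole1 below 0.006 m and z of drift_grip in the frame of housing below 0.101 m and angle between drift_grip's own z axis and vertical below 0.12 rad))), for 0.2 s.
2. the bolt is home through the cover's other hole ((((horizontal distance between drift_grip and cover_hole0 below 0.006 m and z of drift_grip in the frame of housing below 0.101 m and angle between drift_grip's own z axis and vertical below 0.12 rad) and (horizontal distance between bolt_head and cover_hole1 below 0.006 m and z of bolt_head in the frame of housing below 0.093 m and angle between bolt_head's own z axis and vertical below 0.12 rad)) or ((horizontal distance between drift_grip and cover_hole1 below 0.006 m and z of drift_grip in the frame of housing below 0.101 m and angle between drift_grip's own z axis and vertical below 0.12 rad) and (horizontal distance between bolt_head and cover_hole0 below 0.006 m and z of bolt_head in the frame of housing below 0.093 m and angle between bolt_head's own z axis and vertical below 0.12 rad)))), for 0.2 s.
At the end, for the whole second after the job is handed in: Pin and bolt each stand upright (within 7 degrees), within 6 mm of the centre of a different hole of the cover and are within 4 mm of fully home (collar or flange on the cover), through cover and seat; the cover lies flat in the channel within 2.5 mm; all are at rest and let go ((((horizontal distance between drift_grip and cover_hole0 below 0.006 m and z of drift_grip in the frame of housing below 0.101 m and angle between drift_grip's own z axis and vertical below 0.12 rad) and (horizontal distance between bolt_head and cover_hole1 below 0.006 m and z of bolt_head in the frame of housing below 0.093 m and angle between bolt_head's own z axis and vertical below 0.12 rad)) or ((horizontal distance between drift_grip and cover_hole1 below 0.006 m and z of drift_grip in the frame of housing below 0.101 m and angle between drift_grip's own z axis and vertical below 0.12 rad) and (horizontal distance between bolt_head and cover_hole0 below 0.006 m and z of bolt_head in the frame of housing below 0.093 m and angle between bolt_head's own z axis and vertical below 0.12 rad))) and z of each of cover_hole0, cover_hole1 in the frame of housing below 0.0705 m and linear speed of each of drift, bolt, cover below 0.02 m/s); the robot touches nothing.
It fails at once if the coupling was shifted more than 20 mm (distance of coupling_center from where it was at the start of the episode above 0.02 m).
It fails at once if the spanner was shifted more than 20 mm (distance of spanner from where it was at the start of the episode above 0.02 m).
It also fails if it takes over 64 s, if anything falls off the work surface, if the arm or the gripper's body presses on something with over 40 N, if the wrist force passes 120 N, or if a joint passes its speed limit or range.

## Working session

There is one attempt and no reset: what is moved stays moved. The work goes in short steps, Python scripts to look and compute and a tool call to move; the robot and the scene stay as the last step left them, time stands still between calls to the robot, and variables do not carry over. Pictures are saved under pics/ and viewed, and the job is handed in when it is done.

Besides the shell and the picture viewer there is one more tool, called as a command line: name --pt "numbers of a row" for each row, then --argument value for the rest. send_rows: Moves the arm, as the interface text tells. Its arguments: {"type":"object","properties":{"translation":{"type":"array","items":{"type":"array","items":{"type":"number"}}},"yaw":{"type":"array","items":{"type":"number"}},"fingers":{"type":"array","items":{"type":"number"}}},"required":["translation","yaw","fingers"]}

```bash
ls; mkdir -p pics
cat > h.py <<'E'
import numpy as np, cv2
from bench import read_state, get_image, camera_params, job_done
from scipy.spatial.transform import Rotation as R
def cam(name, st=None):
    p=camera_params(name); K=np.array(p['mtx'],float); k1=p['k1']
    if 'rvec' in p:
        Rm=R.from_rotvec(np.array(p['rvec'],float).ravel()).as_matrix(); t=np.array(p['tvec'],float).ravel()
    else:
        T=np.array(p['tool_from_camera'],float); st=st or read_state()
        W=np.eye(4); W[:3,:3]=R.from_quat(st['ee_rot']).as_matrix(); W[:3,3]=st['position']
        M=np.linalg.inv(W@T); Rm=M[:3,:3]; t=M[:3,3]
    return K,k1,Rm,t
def ray(c,uv):
    K,k1,Rm,t=c
    d=np.array([k1,0,0,0,0],float)
    xy=cv2.undistortPoints(np.array([[uv]],float),K,d)[0,0]
    return -Rm.T@t, Rm.T@np.array([xy[0],xy[1],1])
def onz(c,uv,z):
    o,d=ray(c,uv); return o+d*(z-o[2])/d[2]
def proj(c,P):
    K,k1,Rm,t=c
    return cv2.projectPoints(np.array(P,float).reshape(-1,1,3),R.from_matrix(Rm).as_rotvec(),t,K,np.array([k1,0,0,0,0.]))[0].reshape(-1,2)
def tri(c1,u1,c2,u2):
    o1,d1=ray(c1,u1);o2,d2=ray(c2,u2)
    s=np.linalg.lstsq(np.c_[d1,-d2],o2-o1,rcond=None)[0]
    a=o1+s[0]*d1;b=o2+s[1]*d2
    return (a+b)/2,np.linalg.norm(a-b)
E
python3 - <<'E'
from h import *
st=read_state();print(st)
for n in ['side','top','wrist']:
    cv2.imwrite(f'pics/{n}0.png',get_image(n)); p=camera_params(n); print(n,p)
    if n!='wrist':
        K,k,Rm,t=cam(n);print('pos',-Rm.T@t, 'axis',Rm[2])
E
```

```text
pics
{'clock': 0.0, 'joints': array([-8.61360079e-01,  3.85525065e-01,  6.64602323e-03, -5.19578022e-04,
       -1.19399025e+00, -2.58584214e-01]), 'joint_vel': array([0.0001788 , 0.00142573, 0.001735  , 0.00043441, 0.0018447 ,
       0.00119991]), 'joint_efforts': array([ 6.73258692e-04, -3.92289734e+01,  1.88405603e+01,  4.18614104e+00,
       -4.62305878e-03,  7.16934863e-06]), 'position': array([ 272.09613368, -562.02024953,  230.24543819]), 'ee_rot': array([-2.23428078e-01,  9.74719837e-01,  1.02978840e-03, -2.68580009e-04]), 'contact_force': array([ 0.42353193,  0.70652189, -0.05894727]), 'wrist_torque': array([ 0.00491864, -0.01365664,  0.00384064]), 'gripper_width': 85.57119017433615}
side {'mtx': array([[535.44686748,   0.        , 313.05527433],
       [  0.        , 535.44686748, 243.14766695],
       [  0.        ,   0.        ,   1.        ]]), 'k1': -0.1414903187664106, 'rvec': array([ 0.57393237, -2.60067942,  1.28136798]), 'tvec': array([ 523.55276425,  215.56771378, 1052.24764059])}
pos [184.11358698 858.42158452 810.56560723] axis [ 0.32976391 -0.72049709 -0.6100325
[... 263 characters left out ...]
array([ 25.24778553, 572.22800841, 961.71028004])}
pos [ 484.25200185   30.93388332 1008.71804811] axis [ 0.08898311 -0.00284576 -0.99602907]
wrist {'mtx': array([[388.71914957,   0.        , 323.7353688 ],
       [  0.        , 388.71914957, 239.2822027 ],
       [  0.        ,   0.        ,   1.        ]]), 'k1': -0.03822422802144073, 'tool_from_camera': array([[ 5.71299081e-06, -9.52722084e-01, -3.03843101e-01,
         7.75347744e+01],
       [ 9.99999856e-01,  1.68218915e-04, -5.08660177e-04,
         2.31782999e-01],
       [ 5.35723941e-04, -3.03843055e-01,  9.52721948e-01,
        -1.43561494e+02],
       [ 0.00000000e+00,  0.00000000e+00,  0.00000000e+00,
         1.00000000e+00]])}
```

View pics/top0.png

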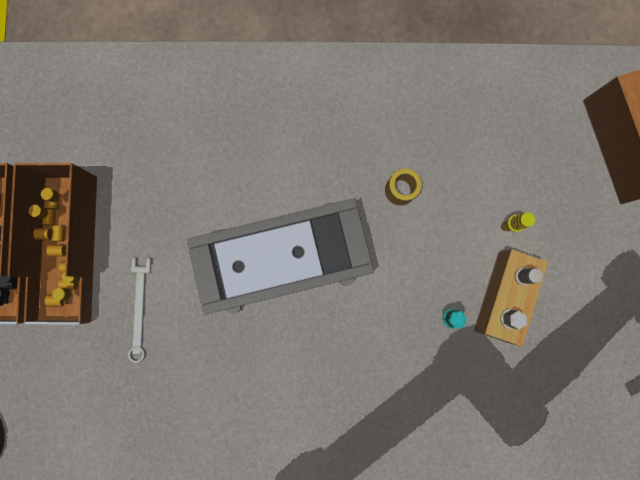

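View pics/side0.png

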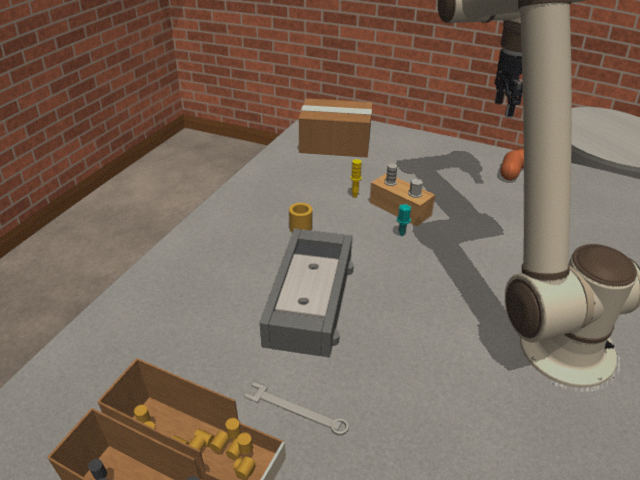

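View pics/wrist0.png

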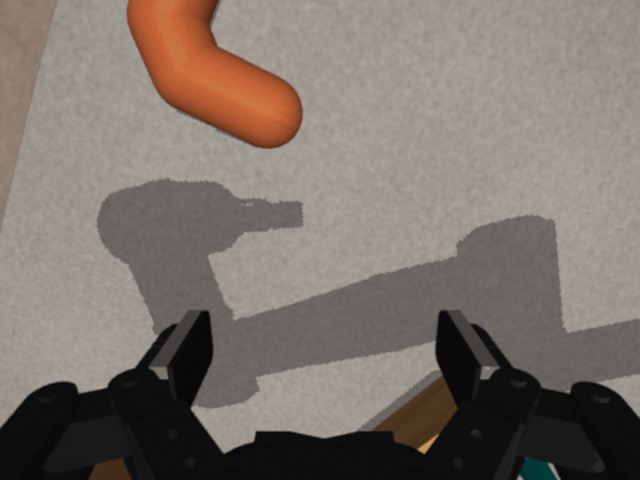

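Run:
```python
from h import *
t=cv2.imread('pics/top0.png'); s=cv2.imread('pics/side0.png')
a=cv2.resize(t[240:355,430:570],None,fx=4,fy=4,interpolation=cv2.INTER_CUBIC)
b=cv2.resize(s[150:250,340:450],None,fx=5,fy=5,interpolation=cv2.INTER_CUBIC)
c=cv2.resize(t[195:320,180:380],None,fx=4,fy=4,interpolation=cv2.INTER_CUBIC)
cv2.imwrite('pics/ca.png',a);cv2.imwrite('pics/cb.png',b);cv2.imwrite('pics/cc.png',c)
ct,cs=cam('top'),cam('side')
print('world0 top',proj(ct,[[300,0,0],[500,0,0],[500,100,0]]))
# cover
hsv=cv2.cvtColor(t,cv2.COLOR_BGR2HSV)
print(hsv[255,270],hsv[250,205],hsv[100,100])
m=((t[:,:,0].astype(int)-t[:,:,2]>15)&(t[:,:,1]>140)).astype(np.uint8)*255
m[:190]=0;m[330:]=0;m[:,:180]=0;m[:,390:]=0
cn=max(cv2.findContours(m,cv2.RETR_EXTERNAL,cv2.CHAIN_APPROX_NONE)[0],key=cv2.contourArea)
q=cv2.boxPoints(cv2.minAreaRect(cn));print('cover px',q)
W=np.array([onz(ct,p,68) for p in q]);print(W.round(1));print('edges',[np.linalg.norm(W[i]-W[i-1]).round(1) for i in range(4)],W.mean(0))
cnh=[k for k in cv2.findContours(255-m,cv2.RETR_LIST,cv2.CHAIN_APPROX_NONE)[0] if 50<cv2.contourArea(k)<400]
for k in cnh:
    e=cv2.fitEllipse(k);print('hole',e,onz(ct,e[0],68).round(1))
```

```text
world0 top [[325.6086085  386.33260618]
 [325.89403576 279.8901032 ]
 [273.61047018 279.62713166]]
[112  25 190] [ 30   7 107] [ 19  15 132]
cover px [[213.71312 243.92366]
 [308.97308 220.68953]
 [322.02753 274.21283]
 [226.76758 297.44696]]
[[562.3 203.6  68. ]
 [605.2  32.8  68. ]
 [509.    9.   68. ]
 [466.9 178.3  68. ]]
edges [np.float64(98.7), np.float64(176.1), np.float64(99.1), np.float64(174.5)] [535.83203101 105.94575437  68.        ]
hole ((238.131103515625, 266.03387451171875), (13.118744850158691, 14.423317909240723), 2.601745843887329) [522.8 159.1  68. ]
hole ((297.73162841796875, 251.43385314941406), (13.334355354309082, 13.970521926879883), 171.5010223388672) [549.6  52.7  68. ]
```

View pics/ca.png

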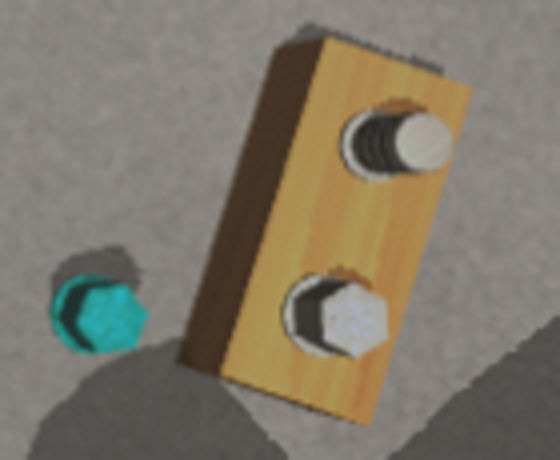

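View pics/cb.png

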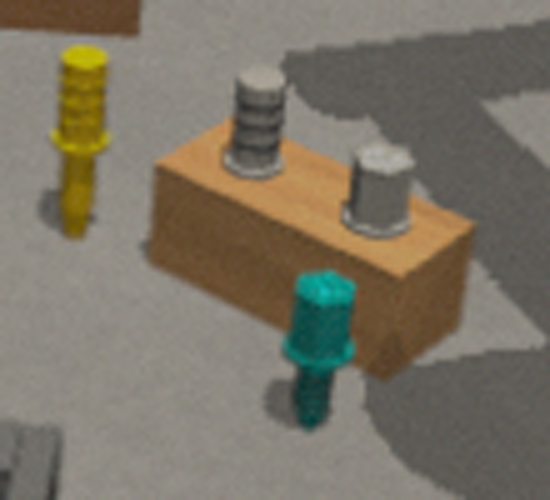

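View pics/cc.png

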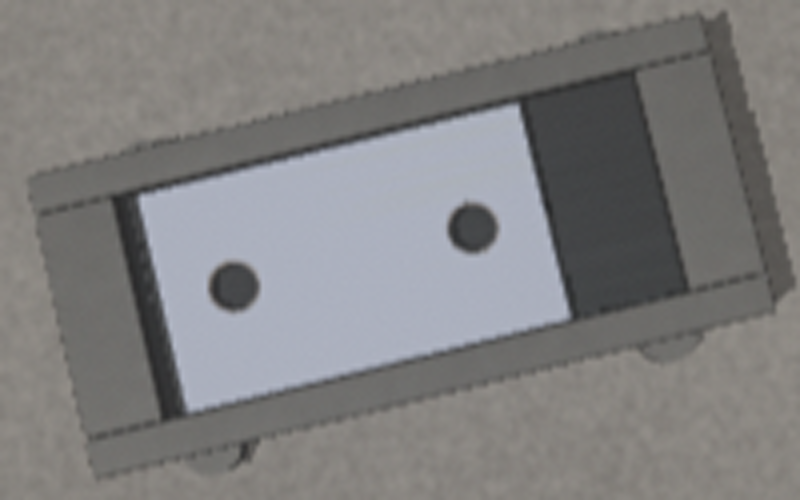

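```bash
python3 - <<'E'
from h import *
t=cv2.imread('pics/top0.png'); s=cv2.imread('pics/side0.png')
ct,cs=cam('top'),cam('side')
# top faces: bright low-sat
def blobs(im,x0,y0,x1,y1,vmin,smax):
    h=cv2.cvtColor(im,cv2.COLOR_BGR2HSV); m=((h[:,:,1]<smax)&(h[:,:,2]>vmin)).astype(np.uint8)*255
    z=np.zeros_like(m); z[y0:y1,x0:x1]=m[y0:y1,x0:x1]
    for k in cv2.findContours(z,cv2.RETR_EXTERNAL,cv2.CHAIN_APPROX_NONE)[0]:
        if cv2.contourArea(k)>20:
            mo=cv2.moments(k);yield (mo['m10']/mo['m00'],mo['m01']/mo['m00']),cv2.contourArea(k),cv2.boundingRect(k)
for v in (170,190,205):
    print(v,'pin',[b for b in blobs(t,512,262,548,290,v,40)]); print('bolt',[b for b in blobs(t,498,305,530,332,v,40)])
# rack outline top
h=cv2.cvtColor(t,cv2.COLOR_BGR2HSV); m=((h[:,:,1]>90)&(h[:,:,0]<25)&(h[:,:,2]>140)).astype(np.uint8)*255
z=np.zeros_like(m); z[240:355,465:560]=m[240:355,465:560]
z=cv2.morphologyEx(z,cv2.MORPH_CLOSE,np.ones((3,3)))
cn=max(cv2.findContours(z,cv2.RETR_EXTERNAL,cv2.CHAIN_APPROX_NONE)[0],key=cv2.contourArea)
q=cv2.boxPoints(cv2.minAreaRect(cn)); W=np.array([onz(ct,p,66) for p in q]);c=W.mean(0)
print('rack',q.round(1).tolist(),W.round(1).tolist(),[np.linalg.norm(W[i]-W[i-1]).round(1) for i in range(4)],c)
L=[W[i]-W[i-1] for i in range(4)];u=max(L,key=np.linalg.norm);u/=np.linalg.norm(u);print('rack dir',u,'holes',c+40*u,c-40*u)
# housing outline at z=72: grey darker than table
g=cv2.cvtColor(t,cv2.COLOR_BGR2GRAY);
print('gray',g[250,205],g[240,200],g[330,300],g[222,280],g[210,340])
for p in [(188,240),(357,201),(374,268),(204,312)]: print(p,onz(ct,p,72).round(1))
# channel ends & cover ends from crop: inner corners
for n,p in [('chL_top',(180+112/4,195+197/4)),('chL_bot',(180+162/4,195+418/4)),('chR_top',(180+637/4,195+72/4)),('chR_bot',(180+690/4,195+291/4))]:
    print(n,onz(ct,p,72).round(1))
st=read_state(); Rm=R.from_quat(st['ee_rot']).as_matrix();print(Rm.round(3))
E
python3 - <<'E'
import sys;sys.path.insert(0,'.')
from h import *
s=cv2.imread('pics/side0.png');t=cv2.imread('pics/top0.png')
cv2.imwrite('pics/cd.png',cv2.resize(s[160:205,380:430],None,fx=12,fy=12,interpolation=cv2.INTER_NEAREST))
cv2.imwrite('pics/ce.png',cv2.resize(t[258:335,495:550],None,fx=7,fy=7,interpolation=cv2.INTER_NEAREST))
E
```

```text
170 pin []
bolt [((517.9774774774775, 320.4527027027027), 74.0, (512, 314, 14, 15))]
190 pin []
bolt []
205 pin []
bolt []
rack [[484.3999938964844, 334.20001220703125], [511.1000061035156, 249.10000610351562], [548.5999755859375, 260.8999938964844], [521.9000244140625, 345.8999938964844]] [[403.8, -280.4, 66.0], [555.8, -332.4, 66.0], [534.8, -400.2, 66.0], [383.2, -347.2, 66.0]] [np.float64(69.9), np.float64(160.7), np.float64(71.0), np.float64(160.7)] [ 469.41298795 -340.06189178   66.        ]
rack dir [-0.94407333  0.32973557  0.        ] holes [ 431.65005472 -326.87246897   66.        ] [ 507.17592118 -353.25131458   66.        ]
gray 107 109 126 105 104
(188, 240) [568.8 249.1  72. ]
(357, 201) [640.8 -53.5  72. ]
(374, 268) [520.4 -83.4  72. ]
(204, 312) [441.1 217.5  72. ]
chL_top [561.3 213.1  72. ]
chL_bot [463.3 188.8  72. ]
chR_top [618.9 -21.5  72. ]
chR_bot [520.7 -45.1  72. ]
[[-0.9   -0.436 -0.001]
 [-0.436  0.9    0.001]
 [ 0.     0.002 -1.   ]]
```

View pics/ce.png

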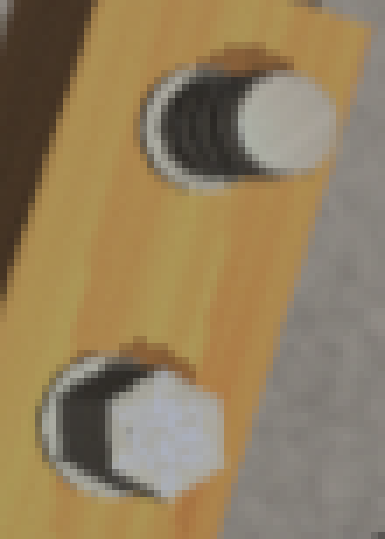

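View pics/cd.png

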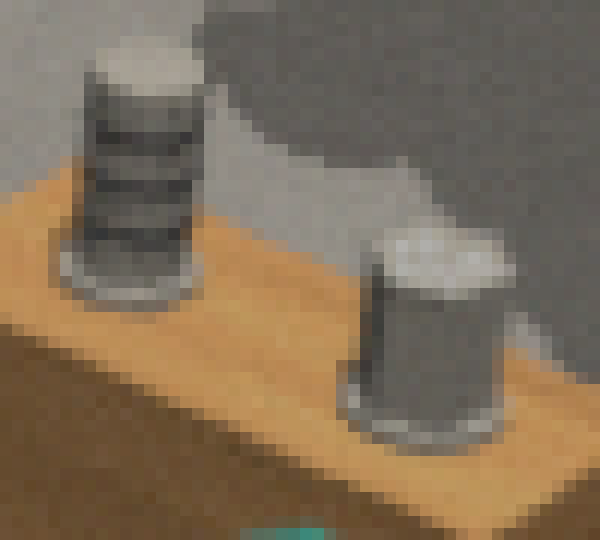

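```bash
cat >> h.py <<'E'
def shift(target, ang=None):
    """target TCP world mm -> tool-axes shift m; ang = wanted world angle (deg) of tool y (mod 180)"""
    st=read_state(); Rm=R.from_quat(st['ee_rot']).as_matrix()
    d=Rm.T@(np.array(target,float)-st['position'])/1000
    y=0
    if ang is not None:
        cur=np.degrees(np.arctan2(Rm[1,1],Rm[0,1])); y=-((ang-cur+90)%180-90)
    return d.round(4).tolist(), round(float(y),2)
E
python3 - <<'E'
from h import *
ct,cs=cam('top'),cam('side')
for n,a,b,z in [('pin',(536.1,275.6),(392.5,165.7),120),('bolt',(519,320.3),(417.1,181.8),104)]:
    print(n,tri(ct,a,cs,b),onz(ct,a,z),onz(cs,b,z))
print('rack side', [onz(cs,p,0) for p in [(434,210)]])
for p in [(405,185)]: print('coupling',onz(ct,p,62))
# side check of cover holes
s=cv2.imread('pics/side0.png')
for p in [(313.5,266.5),(304,300.5)]: print('hole side',onz(cs,p,68).round(1))
print(shift([507,-353,176],104.1))
E
```

```text
pin (array([ 508.19146691, -353.78996033,  117.30800639]), np.float64(2.749250015841771)) [ 506.83293771 -353.13057102  120.        ] [ 508.14927267 -348.37663875  120.        ]
bolt (array([ 431.85961431, -328.44216742,  101.69570507]), np.float64(2.8783395424732983)) [ 430.6323888  -328.06172969  104.        ] [ 432.31047326 -323.73118127  104.        ]
rack side [array([ 385.69576457, -373.20387408,    0.        ])]
coupling [ 672.60971097 -142.25732304   62.        ]
hole side [550.1  55.8  68. ]
hole side [523.2 159.7  68. ]
([-0.3025, 0.0859, 0.0546], 11.72)
```

send_rows --pt "-0.05 0.014 0.004" --pt "-0.1 0.028 0.008" --pt "-0.145 0.041 0.012" --pt "-0.19 0.054 0.016" --pt "-0.235 0.067 0.02" --pt "-0.28 0.08 0.024" --pt "-0.302 0.086 0.025" --pt "-0.302 0.086 0.025" --pt "-0.302 0.086 0.025" --yaw '[3,6,9,11.7,11.7,11.7,11.7,11.7,11.7]' --fingers '[0,0,0,0,0,0,0,0,0]'

```text
clock: 1.05
position: [506.5, -352.8, 205.1]
ee_rot: [-0.123, 0.992, 0.001, -0.001]
contact_force: [-0.8, -0.4, -0.8]
gripper_width: 85.1
```

Run:
```python
from h import *
st=read_state(); im=get_image('wrist'); cv2.imwrite('pics/w1.png',im); print(st['clock'],st['position'],st['contact_force'])
c=cam('wrist',st); print(proj(c,[[507,-353,120],[431,-327.5,104],[507,-353,66]]))
print(shift([507,-353,76],104.1))
```

```text
1.05 [ 506.47642836 -352.7582056   205.12874931] [-0.77056777 -0.38364041 -0.76264511]
[[322.58971001 247.23664127]
 [393.47133722 134.21617778]
 [322.67304943 224.16441248]]
([-0.0012, -0.0002, 0.1293], 0.01)
```

View pics/w1.png

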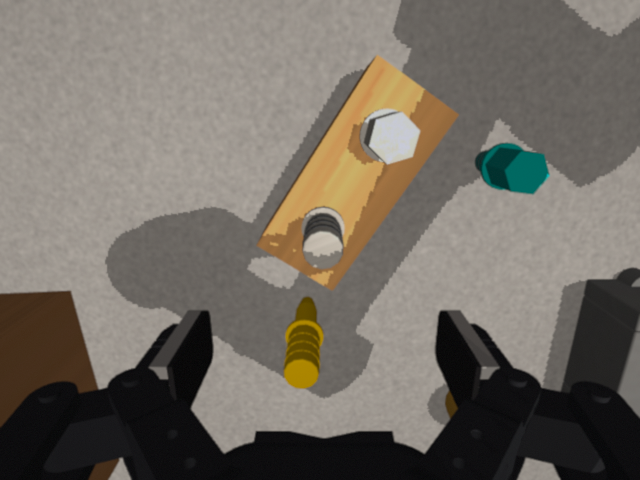

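send_rows --pt "0 0 0.04" --pt "0 0 0.08" --pt "-0.001 0 0.115" --pt "-0.001 0 0.129" --pt "-0.001 0 0.129" --pt "-0.001 0 0.129" --pt "-0.001 0 0.129" --pt "-0.001 0 0.129" --pt "-0.001 0 0.129" --pt "-0.001 0 0.129" --pt "-0.001 0 0.129" --pt "-0.001 0 0.129" --yaw '[0,0,0,0,0,0,0,0,0,0,0,0]' --fingers '[0,0,0,0,0,255,255,255,255,255,255,255]'

```text
clock: 2.3
position: [507.4, -353.2, 77.7]
ee_rot: [-0.123, 0.992, 0.0, 0.0]
contact_force: [-0.8, 0.8, 6.2]
gripper_width: 24.3
```

Run:
```python
from h import *
st=read_state(); print(st['position'],st['contact_force'],st['gripper_width'],R.from_quat(st['ee_rot']).as_matrix().round(3))
```

```text
[ 507.43060455 -353.22300532   77.74193163] [-0.81438673  0.78286886  6.20173598] 24.291127563157563 [[-0.97  -0.244  0.   ]
 [-0.244  0.97   0.   ]
 [-0.     0.    -1.   ]]
```

send_rows --pt "0 0 -0.02" --pt "0 0 -0.06" --pt "0 0 -0.1" --pt "0 0 -0.12" --pt "0 0 -0.12" --pt "0 0 -0.12" --yaw '[0,0,0,0,0,0]' --fingers '[255,255,255,255,255,255]'

```text
clock: 2.9
position: [506.5, -352.5, 196.0]
ee_rot: [-0.123, 0.992, 0.001, -0.001]
contact_force: [-0.3, 0.6, -3.0]
gripper_width: 25.1
```

Run:
```python
from h import *
st=read_state(); print(st['position'],st['contact_force'],st['gripper_width'])
print(shift([549.6,52.7,190],104.1),shift([522.8,159.1,190],104.1))
```

```text
[ 506.52084207 -352.47769818  196.03830995] [-0.27397959  0.58126024 -2.96492045] 25.117504264420088
([-0.1405, 0.3824, 0.0071], 0.01) ([-0.1405, 0.4922, 0.0074], 0.01)
```

send_rows --pt "-0.015 0.045 0" --pt "-0.033 0.09 0" --pt "-0.05 0.135 0" --pt "-0.066 0.18 0" --pt "-0.083 0.225 0" --pt "-0.099 0.27 0" --pt "-0.116 0.315 0" --pt "-0.132 0.36 0" --pt "-0.1405 0.3825 0.005" --pt "-0.1405 0.3825 0.02" --pt "-0.1405 0.3825 0.02" --pt "-0.1405 0.3825 0.02" --yaw '[0,0,0,0,0,0,0,0,0,0,0,0]' --fingers '[255,255,255,255,255,255,255,255,255,255,255,255]'

```text
clock: 4.1
position: [548.3, 52.3, 175.1]
ee_rot: [-0.123, 0.992, 0.001, -0.003]
contact_force: [0.6, 0.1, -1.9]
gripper_width: 24.7
```

Run:
```python
from h import *
st=read_state(); print(st['position'],st['contact_force'],st['gripper_width'])
for n in ('wrist','side'):
    cv2.imwrite(f'pics/{n}2.png',get_image(n))
x=cv2.imread('pics/side2.png'); cv2.imwrite('pics/side2c.png',cv2.resize(x[120:360,220:400],None,fx=2.5,fy=2.5))
print(shift([549.6,52.7,143],104.1))
```

```text
[548.34123517  52.25600382 175.08611569] [ 0.63514499  0.06804491 -1.88986256] 24.690532440812692
([-0.0004, 0.0004, 0.0337], -0.04)
```

View pics/wrist2.png

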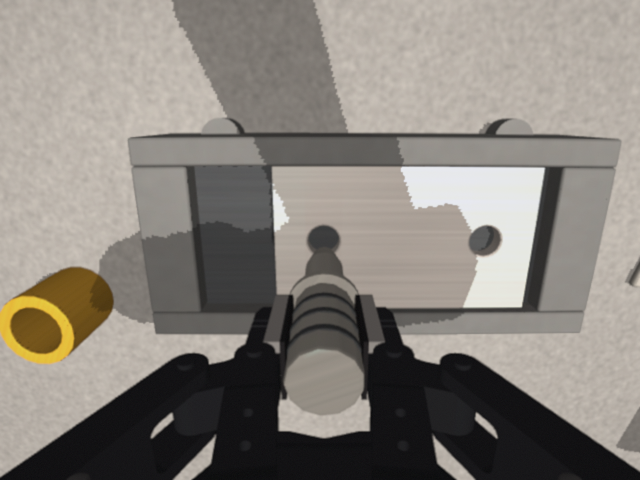

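View pics/side2c.png

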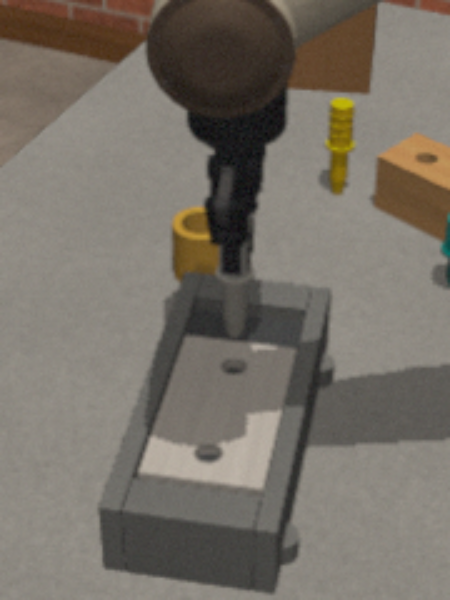

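Run:
```python
from h import *
st=read_state(); c=cam('wrist',st)
for p in [(323,240),(485.5,240)]: print(onz(c,p,68))
im=cv2.imread('pics/wrist2.png'); cv2.imwrite('pics/w2c.png',cv2.resize(im[205:285,290:530],None,fx=3.3,fy=3.3,interpolation=cv2.INTER_CUBIC))
```

```text
[552.46304535  52.83491401  68.        ]
[525.43884151 161.10524737  68.        ]
```

View pics/w2c.png

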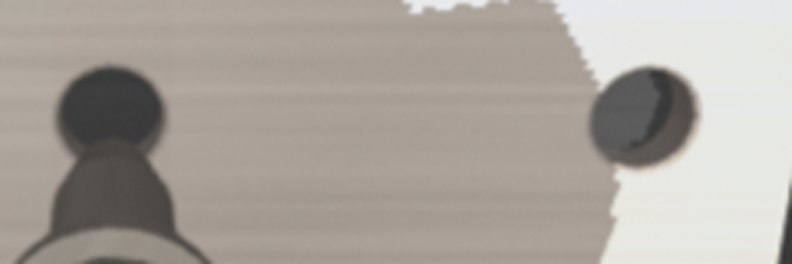

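send_rows --pt "-0.001 0.0005 0.015" --pt "-0.0015 0.0005 0.025" --pt "-0.0015 0.0005 0.032" --pt "-0.0015 0.0005 0.036" --pt "-0.0015 0.0005 0.039" --pt "-0.0015 0.0005 0.041" --pt "-0.0015 0.0005 0.041" --yaw '[0,0,0,0,0,0,0]' --fingers '[255,255,255,255,255,255,255]'

```text
clock: 4.9
position: [550.7, 53.1, 135.7]
ee_rot: [-0.122, 0.992, 0.001, -0.001]
contact_force: [-0.1, 0.5, -2.7]
gripper_width: 24.7
```

Run:
```python
from h import *
st=read_state(); print(st['position'],st['contact_force'],st['wrist_torque'],st['gripper_width'])
```

```text
[550.6509546   53.06705562 135.70501009] [-0.0669219   0.4665689  -2.66855158] [ 0.04050595  0.02358461 -0.02975195] 24.66290043135077
```

send_rows --pt "0 0 0.003" --pt "0 0 0.006" --pt "0 0 0.008" --pt "0 0 0.01" --pt "0 0 0.01" --yaw '[0,0,0,0,0]' --fingers '[255,255,255,255,255]'

```text
clock: 5.4
position: [551.0, 53.1, 127.7]
ee_rot: [-0.123, 0.992, 0.001, -0.001]
contact_force: [-3.6, -0.2, 6.8]
gripper_width: 24.6
```

Run:
```python
from h import *
st=read_state(); print(st['position'],st['contact_force'],st['wrist_torque'],st['gripper_width'])
im=get_image('wrist'); cv2.imwrite('pics/w3.png',im)
im=get_image('side'); cv2.imwrite('pics/s3.png',cv2.resize(im[120:360,220:400],None,fx=2.5,fy=2.5))
```

```text
[551.02467212  53.14636025 127.69889416] [-3.58071018 -0.20014035  6.83367052] [0.15816025 1.20201176 0.00223215] 24.641636709098556
```

View pics/w3.png

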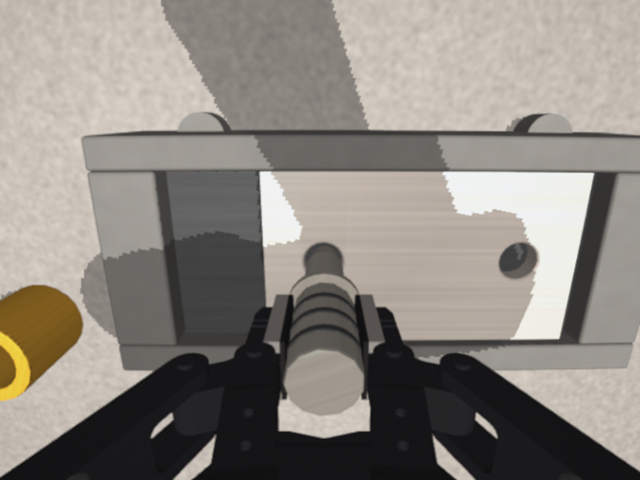

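View pics/s3.png

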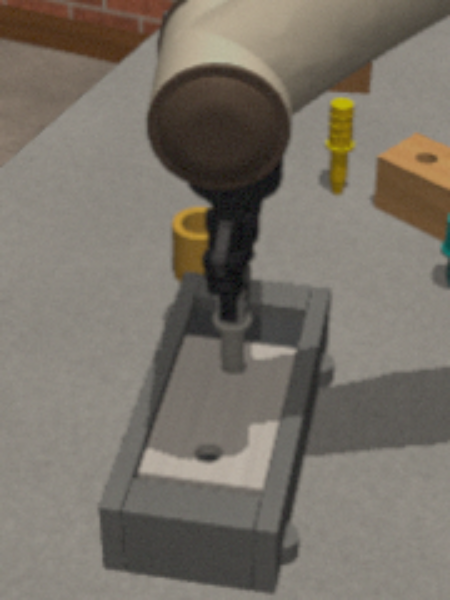

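send_rows --pt "0.001 -0.001 0.002" --pt "0.001 -0.002 0.002" --pt "0.001 -0.003 0.002" --pt "0.001 -0.004 0.002" --pt "0.001 -0.005 0.002" --pt "0.001 -0.006 0.002" --pt "0.001 -0.007 0.002" --pt "0.001 -0.008 0.002" --pt "0.001 -0.009 0.002" --pt "0.001 -0.01 0.002" --pt "0.001 -0.01 0.002" --yaw '[0,0,0,0,0,0,0,0,0,0,0]' --fingers '[255,255,255,255,255,255,255,255,255,255,255]'

```text
clock: 6.6
position: [554.0, 45.3, 127.7]
ee_rot: [-0.123, 0.992, 0.002, 0.002]
contact_force: [-2.3, 6.4, 5.6]
gripper_width: 24.4
```

```bash
cat > s.py <<'E'
from h import *
st=read_state(); Rm=R.from_quat(st['ee_rot']).as_matrix()
print(st['clock'],st['position'].round(2),'F',np.round(st['contact_force'],1),'Ftool',(Rm.T@st['contact_force']).round(1),'T',np.round(st['wrist_torque'],2),st['gripper_width'])
u=np.array([-.244,.970]); v=np.array([-.97,-.244])
d=st['position'][:2]-np.array([541.05,83.8]); print('housing coords x,y:',(d@u).round(2),(d@v).round(2))
E
python3 s.py
```

```text
6.6 [554.02  45.34 127.71] F [-2.3  6.4  5.6] Ftool [ 0.6  6.7 -5.6] T [ 2.3   0.84 -0.01] 24.373482624630988
housing coords x,y: -40.47 -3.2
```

send_rows --pt "0.001 -0.003 0.002" --pt "0.001 -0.004 0.002" --pt "0.001 -0.005 0.002" --pt "0.001 -0.006 0.002" --pt "0.001 -0.007 0.002" --pt "0.001 -0.008 0.002" --pt "0.001 -0.009 0.002" --pt "0.001 -0.01 0.002" --pt "0.001 -0.011 0.002" --yaw '[0,0,0,0,0,0,0,0,0]' --fingers '[255,255,255,255,255,255,255,255,255]'

```text
clock: 7.5
position: [557.0, 36.8, 127.6]
ee_rot: [-0.124, 0.992, 0.004, 0.005]
contact_force: [-3.7, 8.0, 6.1]
gripper_width: 24.5
```

```bash
python3 s.py
python3 - <<'E'
from h import *
cv2.imwrite('pics/w4.png',get_image('wrist'))
E
```

```text
7.5 [557.    36.79 127.61] F [-3.7  8.   6.1] Ftool [ 1.5  8.7 -6.1] T [2.73 1.15 0.05] 24.518161698801475
housing coords x,y: -49.49 -4.0
```

View pics/w4.png

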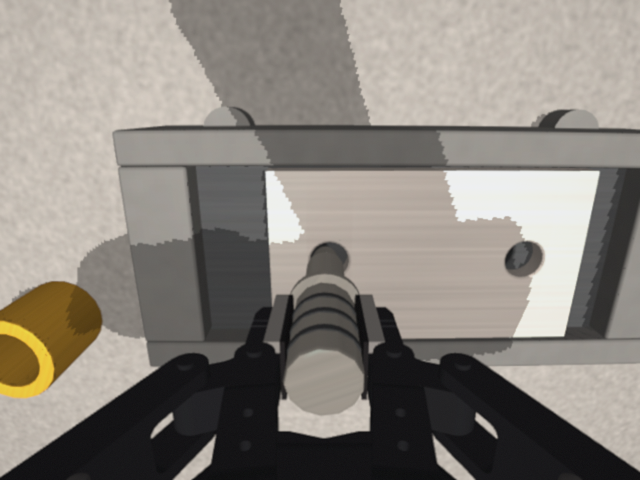

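Run:
```python
from h import *
im=cv2.imread('pics/w4.png'); st=read_state(); c=cam('wrist',st)
cv2.imwrite('pics/w4c.png',cv2.resize(im[225:305,280:370],None,fx=7,fy=7,interpolation=cv2.INTER_CUBIC))
cv2.imwrite('pics/w4d.png',cv2.resize(im[225:285,490:560],None,fx=8,fy=8,interpolation=cv2.INTER_CUBIC))
p=st['position']; print(proj(c,[[p[0],p[1],68],[p[0],p[1],56],[p[0],p[1],120]]))
# channel edges in tool y: rows of channel inner walls at col 330 (top z=72) and cover edges
g=cv2.cvtColor(im,cv2.COLOR_BGR2GRAY)
print(g[120:180,330].tolist()); print(g[325:375,240].tolist())
```

```text
[[322.68258439 260.04124902]
 [322.60701975 252.60209498]
 [323.12893855 303.91261618]]
[131, 131, 132, 130, 115, 80, 57, 54, 55, 66, 84, 94, 98, 102, 103, 103, 103, 103, 104, 103, 103, 103, 103, 102, 103, 102, 101, 102, 102, 101, 101, 100, 100, 100, 100, 100, 99, 100, 99, 99, 99, 99, 98, 92, 81, 70, 67, 74, 89, 96, 122, 167, 181, 182, 181, 182, 180, 180, 179, 181]
[62, 63, 62, 61, 57, 57, 56, 57, 57, 56, 57, 57, 57, 57, 57, 56, 63, 77, 90, 95, 88, 68, 41, 21, 20, 18, 19, 22, 21, 19, 20, 20, 20, 20, 20, 20, 20, 20, 20, 22, 20, 20, 21, 22, 21, 19, 20, 20, 19, 20]
```

View pics/w4c.png

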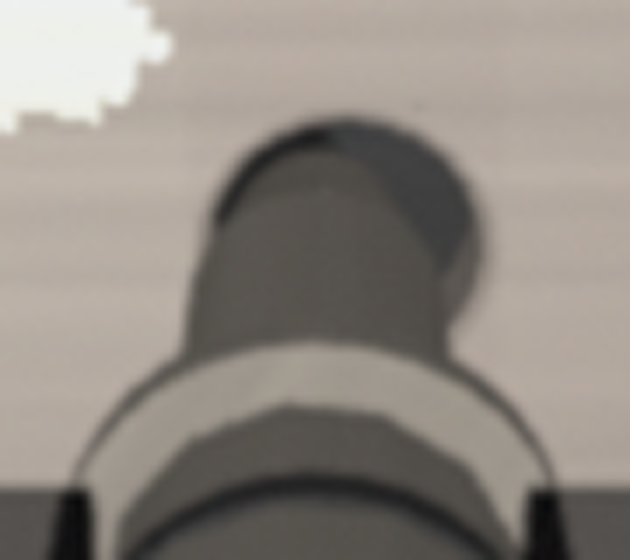

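View pics/w4d.png

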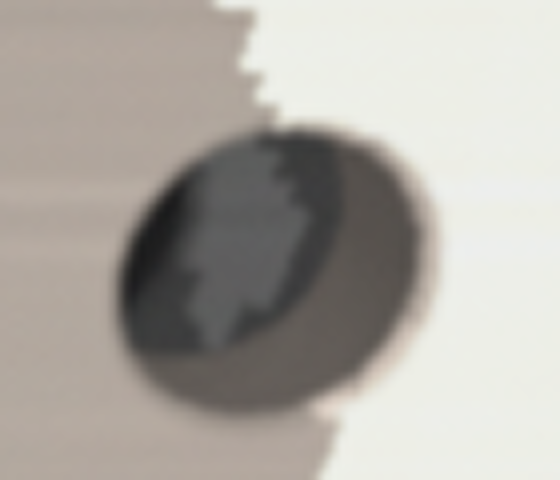

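send_rows --pt "0.001 -0.003 0.002" --pt "0.001 -0.004 0.002" --pt "0.001 -0.005 0.002" --pt "0.001 -0.006 0.002" --pt "0.001 -0.007 0.002" --pt "0.001 -0.008 0.002" --pt "0.001 -0.009 0.002" --pt "0.001 -0.01 0.002" --pt "0.001 -0.011 0.002" --yaw '[0,0,0,0,0,0,0,0,0]' --fingers '[255,255,255,255,255,255,255,255,255]'

```text
clock: 8.45
position: [558.8, 27.4, 126.4]
ee_rot: [-0.124, 0.992, 0.005, 0.005]
contact_force: [-3.3, 5.8, 3.9]
gripper_width: 24.7
```

```bash
python3 s.py
```

```text
8.45 [558.82  27.41 126.39] F [-3.3  5.8  3.9] Ftool [ 1.7  6.5 -3.8] T [2.07 1.08 0.04] 24.72961821154841
housing coords x,y: -59.04 -3.48
```

send_rows --pt "0 -0.002 0.002" --pt "0 -0.002 0.003" --pt "0 -0.002 0.004" --pt "0 -0.002 0.004" --yaw '[0,0,0,0]' --fingers '[255,255,255,255]'

```text
clock: 8.85
position: [558.6, 27.5, 123.1]
ee_rot: [-0.124, 0.992, 0.007, 0.005]
contact_force: [-5.0, 7.2, 3.7]
gripper_width: 24.8
```

```bash
python3 s.py
```

```text
8.85 [558.65  27.49 123.14] F [-5.   7.2  3.7] Ftool [ 3.1  8.2 -3.6] T [2.63 1.7  0.03] 24.788587043505274
housing coords x,y: -58.92 -3.33
```

send_rows --pt "0.0005 -0.002 0.002" --pt "0.0005 -0.003 0.004" --pt "0.0005 -0.004 0.006" --pt "0.0005 -0.004 0.008" --pt "0.0005 -0.004 0.008" --yaw '[0,0,0,0,0]' --fingers '[255,255,255,255,255]'

```text
clock: 9.35
position: [558.5, 25.2, 115.3]
ee_rot: [-0.124, 0.992, 0.008, 0.005]
contact_force: [-3.4, 6.0, 1.5]
gripper_width: 24.8
```

```bash
python3 s.py;python3 - <<'E'
from h import *
cv2.imwrite('pics/w5.png',get_image('wrist'))
E
```

```text
9.35 [558.51  25.18 115.29] F [-3.4  6.   1.5] Ftool [ 1.9  6.7 -1.4] T [2.02 1.2  0.05] 24.786256099759903
housing coords x,y: -61.12 -2.63
```

View pics/w5.png

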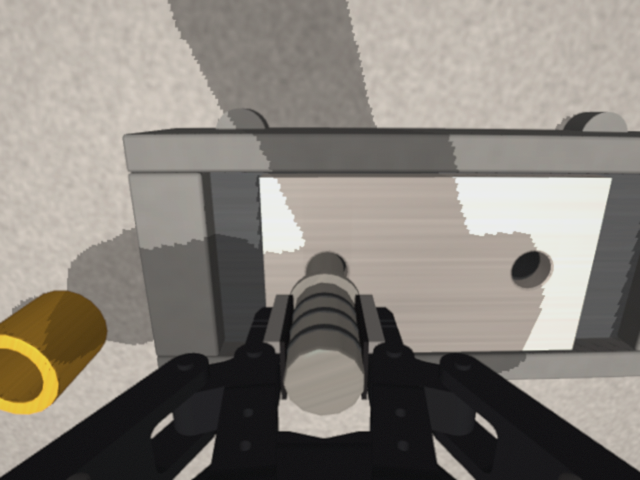

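send_rows --pt "0.0005 -0.001 0.003" --pt "0.0005 -0.002 0.006" --pt "0.0005 -0.002 0.008" --pt "0.0005 -0.002 0.011" --pt "0.0005 -0.002 0.012" --pt "0.0005 -0.002 0.012" --yaw '[0,0,0,0,0,0]' --fingers '[255,255,255,255,255,255]'

```text
clock: 10.0
position: [557.3, 25.6, 103.3]
ee_rot: [-0.123, 0.992, 0.01, 0.004]
contact_force: [-5.9, 10.0, 2.1]
gripper_width: 24.9
```

```bash
python3 s.py
```

```text
10.0 [557.33  25.57 103.27] F [-5.9 10.   2.1] Ftool [ 3.2 11.1 -1.9] T [3.39 1.93 0.07] 24.8947365808626
housing coords x,y: -60.46 -1.59
```

send_rows --pt "0.0005 0.0005 0.003" --pt "0.0005 0.0005 0.007" --pt "0.0005 0.0005 0.011" --pt "0.0005 0.0005 0.015" --pt "0.0005 0.0005 0.019" --pt "0.0005 0.0005 0.021" --pt "0.0005 0.0005 0.021" --yaw '[0,0,0,0,0,0,0]' --fingers '[255,255,255,255,255,255,255]'

```text
clock: 10.7
position: [556.9, 26.5, 81.7]
ee_rot: [-0.123, 0.992, 0.01, 0.004]
contact_force: [-0.4, 4.5, -4.0]
gripper_width: 24.8
```

```bash
python3 s.py
```

```text
10.7 [556.89  26.53  81.74] F [-0.4  4.5 -4. ] Ftool [-0.7  4.4  4. ] T [1.29 0.22 0.04] 24.797114367853457
housing coords x,y: -59.42 -1.39
```

Nearly home; press the last 2–3 mm.

send_rows --pt "0 0 0.001" --pt "0 0 0.002" --pt "0 0 0.003" --pt "0 0 0.004" --pt "0 0 0.004" --yaw '[0,0,0,0,0]' --fingers '[255,255,255,255,255]'

```text
clock: 11.2
position: [557.1, 26.6, 79.9]
ee_rot: [-0.124, 0.992, 0.009, 0.005]
contact_force: [-5.5, 3.9, 11.0]
gripper_width: 24.6
```

```bash
python3 s.py
python3 - <<'E'
from h import *
im=get_image('side'); cv2.imwrite('pics/s6.png',cv2.resize(im[180:360,240:380],None,fx=4,fy=3.3))
cv2.imwrite('pics/w6.png',get_image('wrist'))
E
```

```text
11.2 [557.08  26.61  79.86] F [-5.5  3.9 11. ] Ftool [  4.3   5.3 -10.9] T [1.37 1.77 0.04] 24.56180323632412
housing coords x,y: -59.39 -1.59
```

View pics/s6.png

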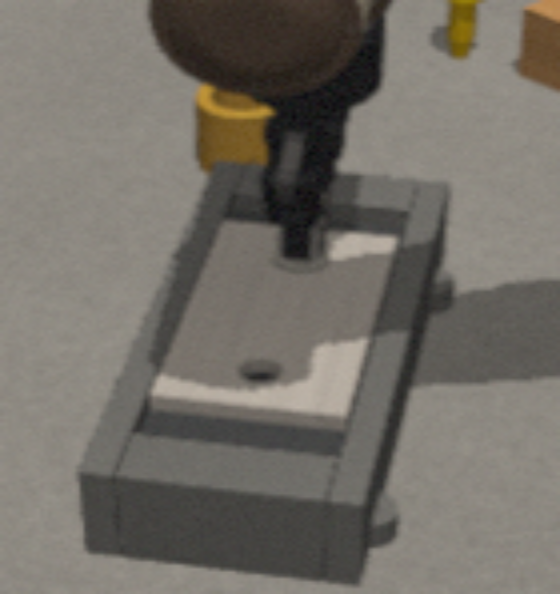

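View pics/w6.png

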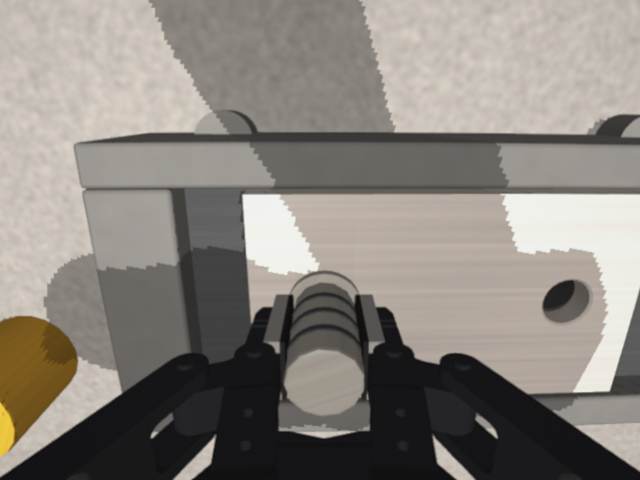

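send_rows --pt "0 0 0" --pt "0 0 0" --pt "0 0 0" --pt "0 0 0" --pt "0 0 0" --pt "0 0 -0.03" --pt "0 0 -0.07" --pt "0 0 -0.11" --pt "0 0 -0.12" --pt "0 0 -0.12" --yaw '[0,0,0,0,0,0,0,0,0,0]' --fingers '[0,0,0,0,0,0,0,0,0,0]'

```text
clock: 12.3
position: [557.2, 24.4, 201.8]
ee_rot: [-0.124, 0.992, 0.01, 0.007]
contact_force: [0.6, -0.7, -1.0]
gripper_width: 85.5
```

```bash
python3 s.py
python3 - <<'E'
from h import *
st=read_state()
cv2.imwrite('pics/w7.png',get_image('wrist'))
im=get_image('side'); cv2.imwrite('pics/s7.png',cv2.resize(im[180:360,240:380],None,fx=4,fy=3.3))
print(shift([431.3,-327.8,190],92))
E
```

```text
12.3 [557.24  24.44 201.83] F [ 0.6 -0.7 -1. ] Ftool [-0.4 -0.9  1. ] T [-0.01 -0.03 -0.  ] 85.49002022814754
housing coords x,y: -61.53 -1.22
([0.2066, -0.3109, 0.0009], 12.19)
```

View pics/w7.png

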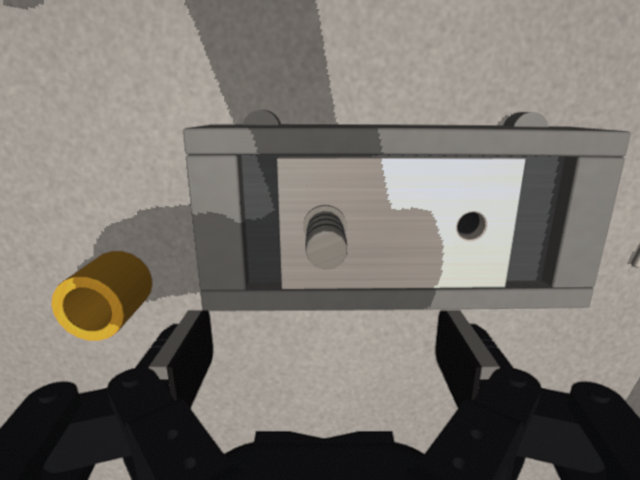

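View pics/s7.png

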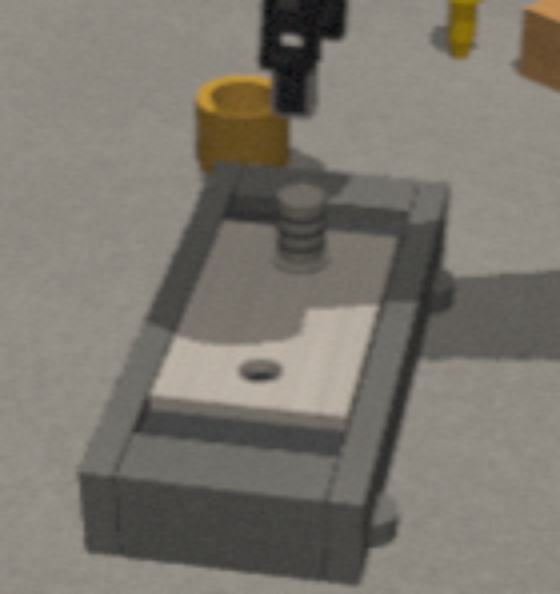

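send_rows --pt "0.025 -0.04 0" --pt "0.05 -0.08 0" --pt "0.076 -0.115 0" --pt "0.1 -0.15 0" --pt "0.125 -0.19 0" --pt "0.15 -0.228 0" --pt "0.176 -0.265 0" --pt "0.2 -0.302 0" --pt "0.2065 -0.311 0.001" --pt "0.2065 -0.311 0.001" --pt "0.2065 -0.311 0.001" --yaw '[3,6,9,12.2,12.2,12.2,12.2,12.2,12.2,12.2,12.2]' --fingers '[0,0,0,0,0,0,0,0,0,0,0]'

```text
clock: 13.5
position: [430.9, -327.3, 188.4]
ee_rot: [-0.017, 1.0, 0.011, 0.001]
contact_force: [0.5, -0.8, 0.3]
gripper_width: 85.7
```

```bash
python3 s.py
python3 - <<'E'
from h import *
st=read_state(); c=cam('wrist',st)
im=get_image('wrist');cv2.imwrite('pics/w8.png',im)
print(proj(c,[[431.3,-327.8,104],[431.3,-327.8,66]]))
print(shift([431.3,-327.8,72],92))
# hexagon top
g=cv2.cvtColor(im,cv2.COLOR_BGR2HSV)
m=((g[:,:,1]<40)&(g[:,:,2]>200)).astype(np.uint8)*255; m[:, :250]=0;m[:,400:]=0;m[:170]=0;m[320:]=0
cn=max(cv2.findContours(m,cv2.RETR_EXTERNAL,cv2.CHAIN_APPROX_NONE)[0],key=cv2.contourArea)
ap=cv2.approxPolyDP(cn,4,True)[:,0]; print(cv2.contourArea(cn),ap.tolist())
W=np.array([onz(c,p.astype(float),104) for p in ap]);print(W.round(1).tolist(),W.mean(0))
mo=cv2.moments(cn);print(onz(c,(mo['m10']/mo['m00'],mo['m01']/mo['m00']),104))
e=np.roll(W,-1,0)-W;print(np.degrees(np.arctan2(e[:,1],e[:,0])).round(1),np.linalg.norm(e,axis=1).round(1))
E
```

```text
13.5 [ 430.91 -327.28  188.45] F [ 0.5 -0.8  0.3] Ftool [-0.4 -0.8 -0.3] T [-0.   -0.07 -0.03] 85.71117935741134
housing coords x,y: -371.88 207.14
[[319.61706306 247.02746538]
 [319.05104455 229.67499365]]
([0.0005, -0.0033, 0.1169], 0.04)
69.0 [[317, 253], [318, 266], [339, 258], [329, 262]]
[[435.3, -329.3, 104.0], [444.0, -328.4, 104.0], [438.2, -315.4, 104.0], [441.1, -321.6, 104.0]] [ 439.63245754 -323.69381687  104.        ]
[ 439.29311708 -324.24497854  104.        ]
[   5.8  113.8  -65.2 -127. ] [ 8.7 14.2  6.8  9.6]
```

View pics/w8.png

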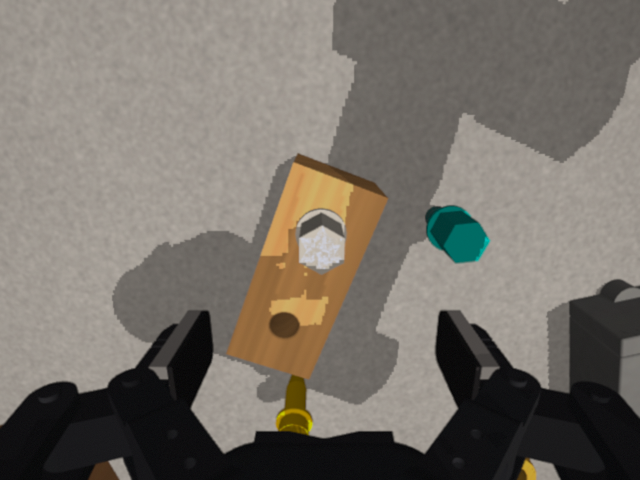

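Run:
```python
from h import *
ct=cam('top');print(onz(ct,(458,318.8),84)); st=read_state(); c=cam('wrist',st); print(onz(c,(468,241),84))
print('bolt',onz(c,(321.5,246.5),104))
```

```text
[ 431.83085054 -228.56561245   84.        ]
[ 431.72432564 -226.20625865   84.        ]
bolt [ 431.64600947 -326.34278662  104.        ]
```

send_rows --pt "0 -0.001 0.04" --pt "0.0005 -0.002 0.08" --pt "0.0005 -0.0025 0.105" --pt "0.0005 -0.0025 0.117" --pt "0.0005 -0.0025 0.117" --pt "0.0005 -0.0025 0.117" --pt "0.0005 -0.0025 0.117" --pt "0.0005 -0.0025 0.117" --pt "0.0005 -0.0025 0.117" --pt "0.0005 -0.0025 0.117" --pt "0.0005 -0.0025 0.117" --pt "0.0005 -0.0025 0.117" --yaw '[0,0,0,0,0,0,0,0,0,0,0,0]' --fingers '[60,60,60,60,60,255,255,255,255,255,255,255]'

```text
clock: 14.75
position: [432.5, -327.4, 73.7]
ee_rot: [-0.018, 1.0, 0.01, 0.003]
contact_force: [-0.1, 2.1, 5.6]
gripper_width: 27.4
```

```bash
python3 s.py
```

```text
14.75 [ 432.48 -327.41   73.66] F [-0.1  2.1  5.6] Ftool [ 0.   2.3 -5.5] T [ 0.59 -0.02  0.01] 27.380378862322168
housing coords x,y: -372.38 205.65
```

send_rows --pt "0 0 -0.02" --pt "0 0 -0.06" --pt "0 0 -0.1" --pt "0 0 -0.115" --pt "0 0 -0.115" --pt "0 0 -0.115" --yaw '[0,0,0,0,0,0]' --fingers '[255,255,255,255,255,255]'

```text
clock: 15.35
position: [430.9, -329.1, 187.6]
ee_rot: [-0.018, 1.0, 0.01, 0.003]
contact_force: [-0.3, -0.8, -2.5]
gripper_width: 27.4
```

```bash
python3 s.py
python3 - <<'E'
from h import *
ct=cam('top'); im=get_image('top'); cv2.imwrite('pics/t9.png',im)
m=((im[:,:,0].astype(int)-im[:,:,2]>15)&(im[:,:,1]>140)).astype(np.uint8)*255
m[:190]=0;m[330:]=0;m[:,:180]=0;m[:,390:]=0
for k in cv2.findContours(255-m,cv2.RETR_LIST,cv2.CHAIN_APPROX_NONE)[0]:
    if 50<cv2.contourArea(k)<400:
        e=cv2.fitEllipse(k);print('hole',e,onz(ct,e[0],68).round(1))
cv2.imwrite('pics/t9c.png',cv2.resize(im[195:320,180:380],None,fx=4,fy=4,interpolation=cv2.INTER_CUBIC))
E
```

```text
15.35 [ 430.86 -329.08  187.57] F [-0.3 -0.8 -2.5] Ftool [ 0.3 -0.8  2.5] T [-0.03  0.07  0.03] 27.359193093004645
housing coords x,y: -373.61 207.63
hole ((252.19288635253906, 261.5625), (13.252787590026855, 13.937179565429688), 177.62802124023438) [531. 134.  68.]
```

View pics/t9c.png

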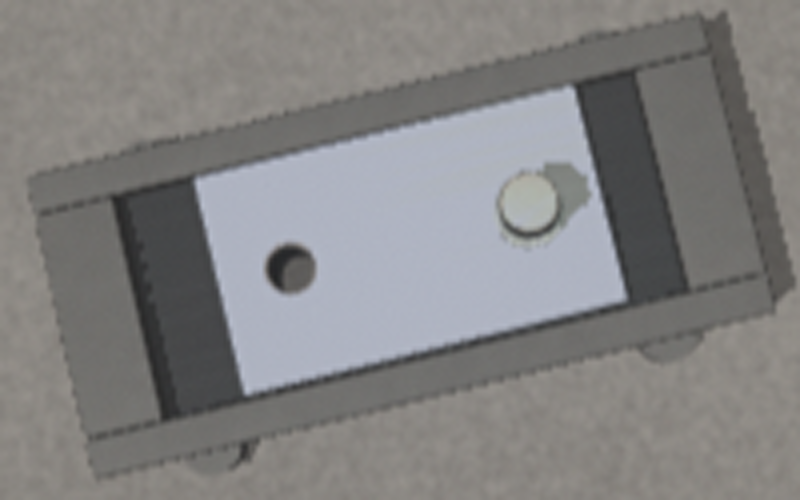

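Run:
```python
from h import *
st={'position':np.array([557.24,24.44,201.83]),'ee_rot':[-0.124,0.992,0.01,0.007]}
c=cam('wrist',st); print(onz(c,(471,225),68), onz(c,(326,249),122))
print(shift([530.8,133.8,187],None))
```

```text
[531.81833874 134.63142898  68.        ] [557.63011015  27.68743139 122.        ]
([-0.1165, 0.4589, 0.0101], 0.0)
```

send_rows --pt "-0.0115 0.045 0.001" --pt "-0.023 0.09 0.002" --pt "-0.0345 0.135 0.003" --pt "-0.046 0.18 0.004" --pt "-0.0575 0.225 0.005" --pt "-0.069 0.27 0.006" --pt "-0.08 0.315 0.007" --pt "-0.092 0.36 0.008" --pt "-0.103 0.405 0.009" --pt "-0.114 0.447 0.01" --pt "-0.117 0.459 0.01" --pt "-0.117 0.459 0.01" --yaw '[0,0,0,0,0,0,0,0,0,0,0,0]' --fingers '[255,255,255,255,255,255,255,255,255,255,255,255]'

```text
clock: 16.6
position: [530.6, 135.3, 184.9]
ee_rot: [-0.019, 1.0, 0.01, -0.0]
contact_force: [-0.3, -0.6, -1.9]
gripper_width: 27.1
```

send_rows --pt "0 0 0.02" --pt "0 0 0.035" --pt "0 0 0.035" --pt "0 0 0.035" --yaw '[0,0,0,0]' --fingers '[255,255,255,255]'

```text
clock: 17.0
position: [530.3, 134.7, 149.6]
ee_rot: [-0.018, 1.0, 0.009, -0.001]
contact_force: [0.6, -0.4, -2.4]
gripper_width: 27.2
```

```bash
python3 s.py
python3 - <<'E'
from h import *
print(shift([531.2,134.1,130])); st=read_state();c=cam('wrist',st)
im=get_image('wrist');cv2.imwrite('pics/w10.png',im)
print(proj(c,[[531.2,134.1,68]]))
im=get_image('side'); cv2.imwrite('pics/s10.png',cv2.resize(im[180:360,240:380],None,fx=4,fy=3.3))
E
```

```text
17.0 [530.32 134.73 149.56] F [ 0.6 -0.4 -2.4] Ftool [-0.6 -0.4  2.4] T [-0.05 -0.06 -0.01] 27.183610486703003
housing coords x,y: 52.02 -2.02
([-0.0009, -0.001, 0.0195], 0.0)
[[319.80407817 249.80807923]]
```

View pics/w10.png

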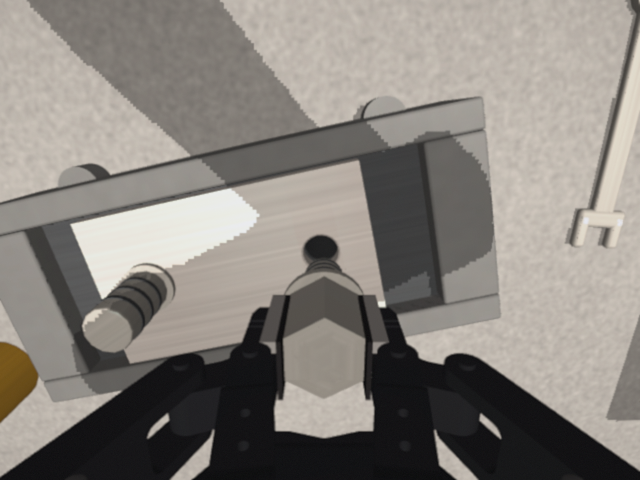

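View pics/s10.png

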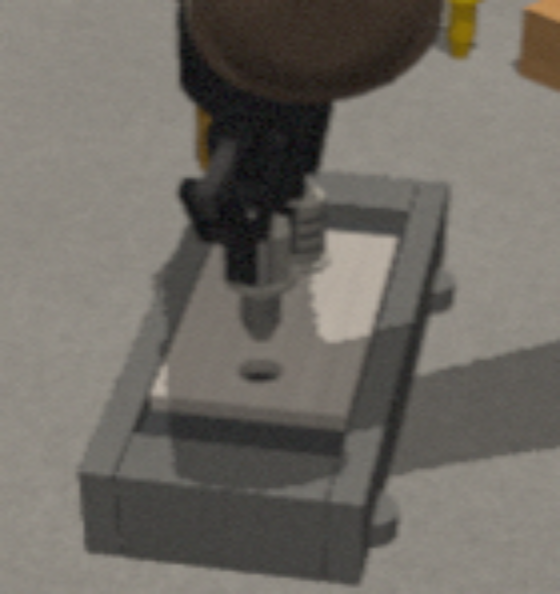

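send_rows --pt "-0.001 -0.001 0.008" --pt "-0.001 -0.001 0.016" --pt "-0.001 -0.001 0.022" --pt "-0.001 -0.001 0.027" --pt "-0.001 -0.001 0.032" --pt "-0.001 -0.001 0.032" --yaw '[0,0,0,0,0,0]' --fingers '[255,255,255,255,255,255]'

```text
clock: 17.7
position: [531.6, 135.0, 117.7]
ee_rot: [-0.019, 1.0, 0.01, -0.0]
contact_force: [-0.1, 0.3, -2.4]
gripper_width: 27.1
```

```bash
python3 s.py; python3 -c "
from h import *
print(shift([531.4,134,105]))"
```

```text
17.7 [531.62 134.97 117.72] F [-0.1  0.3 -2.4] Ftool [0.1 0.3 2.4] T [-0.08  0.03 -0.04] 27.094446272379844
housing coords x,y: 51.93 -3.33
([0.0002, -0.0012, 0.0127], 0.0)
```

send_rows --pt "0.0008 -0.001 0.004" --pt "0.0008 -0.0012 0.008" --pt "0.0008 -0.0012 0.012" --pt "0.0008 -0.0012 0.016" --pt "0.0008 -0.0012 0.018" --pt "0.0008 -0.0012 0.018" --yaw '[0,0,0,0,0,0]' --fingers '[255,255,255,255,255,255]'

```text
clock: 18.3
position: [530.7, 134.0, 99.3]
ee_rot: [-0.019, 1.0, 0.009, -0.001]
contact_force: [0.0, 0.1, -1.8]
gripper_width: 27.1
```

```bash
python3 s.py
```

```text
18.3 [530.72 134.03  99.33] F [ 0.   0.1 -1.8] Ftool [-0.   0.1  1.8] T [-0.03 -0.02 -0.01] 27.148539279480044
housing coords x,y: 51.24 -2.23
```

No contact, tip about 10 mm into the seat hole. Continue down to home (TCP about 75.7).

send_rows --pt "0 0 0.004" --pt "0 0 0.009" --pt "0 0 0.014" --pt "0 0 0.018" --pt "0 0 0.021" --pt "0 0 0.022" --pt "0 0 0.022" --yaw '[0,0,0,0,0,0,0]' --fingers '[255,255,255,255,255,255,255]'

```text
clock: 19.0
position: [530.6, 134.4, 77.1]
ee_rot: [-0.019, 1.0, 0.009, -0.001]
contact_force: [-0.1, 1.5, -2.0]
gripper_width: 27.0
```

```bash
python3 s.py
```

```text
19.0 [530.61 134.42  77.13] F [-0.1  1.5 -2. ] Ftool [-0.   1.5  2. ] T [-0.05 -0.01  0.04] 26.96759618511052
housing coords x,y: 51.65 -2.22
```

send_rows --pt "0 0 0.001" --pt "0 0 0.002" --pt "0 0 0.003" --pt "0 0 0.003" --yaw '[0,0,0,0]' --fingers '[255,255,255,255]'

```text
clock: 19.4
position: [530.8, 134.5, 75.7]
ee_rot: [-0.019, 1.0, 0.009, -0.0]
contact_force: [-3.7, 0.5, 7.5]
gripper_width: 26.5
```

```bash
python3 s.py
```

```text
19.4 [530.78 134.55  75.69] F [-3.7  0.5  7.5] Ftool [ 3.7  0.8 -7.5] T [-0.04  0.96 -0.01] 26.538784706931754
housing coords x,y: 51.73 -2.42
```

send_rows --pt "0 0 0" --pt "0 0 0" --pt "0 0 0" --pt "0 0 0" --pt "0 0 0" --pt "0 0 -0.03" --pt "0 0 -0.07" --pt "0 0 -0.11" --pt "0 0 -0.12" --pt "0.04 0 -0.13" --pt "0.08 0 -0.13" --pt "0.08 0 -0.13" --yaw '[0,0,0,0,0,0,0,0,0,0,0,0]' --fingers '[0,0,0,0,0,0,0,0,0,0,0,0]'

```text
clock: 20.6
position: [446.4, 127.8, 205.2]
ee_rot: [-0.019, 1.0, 0.009, -0.002]
contact_force: [0.8, -0.5, 0.6]
gripper_width: 85.7
```

```bash
python3 s.py
python3 - <<'E'
from h import *
for n in ('wrist','top','side'):
    im=get_image(n); cv2.imwrite(f'pics/{n}11.png',im)
cv2.imwrite('pics/s11.png',cv2.resize(cv2.imread('pics/side11.png')[180:440,230:370],None,fx=3,fy=2.3,interpolation=cv2.INTER_CUBIC))
E
```

```text
20.6 [446.43 127.77 205.18] F [ 0.8 -0.5  0.6] Ftool [-0.7 -0.5 -0.6] T [-0.03 -0.03 -0.01] 85.69162065877936
housing coords x,y: 65.74 81.05
```

View pics/s11.png

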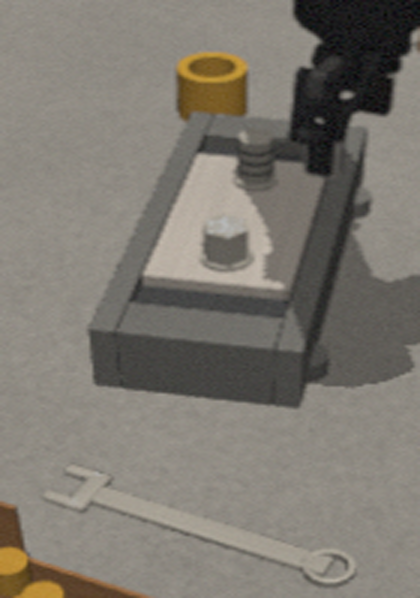

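View pics/top11.png

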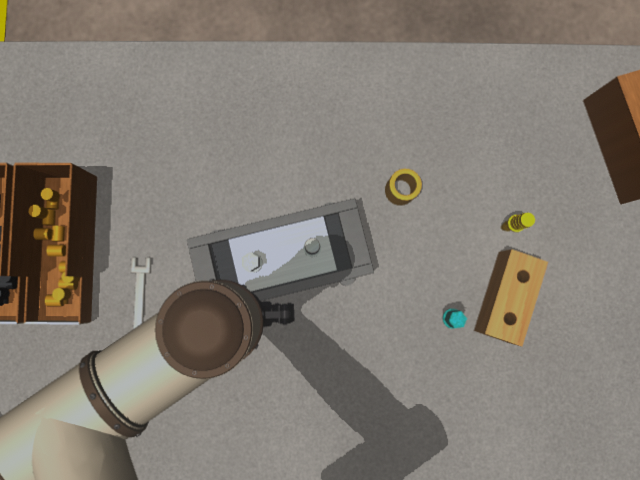

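View pics/wrist11.png

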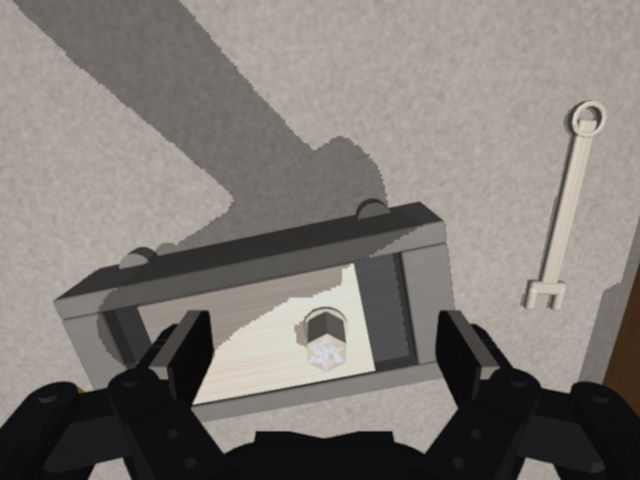

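The side view shows the pin (upper) and the bolt (lower) upright, with collar and flange lying on the cover. In the top view the coupling is still at (405,185) and the spanner fork at (141,265), both unmoved. The gripper is clear, so I am handing in.

```bash
python3 -c "
from bench import *
print(job_done())"
```

```text
the job is handed in; nothing more can be done
None
```

The job is handed in at about 21 s of the 64 s allowed: pin and bolt both look fully home through cover and seat.

**Pin:** I took the grey ridged pin from the rack and lowered its nose through the cover's hole at -x onto the seat. I then dragged the cover about 27 mm toward the housing's -x until the nose dropped in. From there I pushed it down until the collar met the cover, with the tool end at 79.9 mm against about 79.7 mm expected.

**Bolt:** I lowered the grey hex bolt through the other hole. It met no resistance until the flange landed, at 75.7 mm, as expected.

**Last checks:**
- In the final pictures the pin and bolt stand upright, the cover looks flat, the gripper is open and clear, and the coupling and spanner are in their starting places.
- Wrist forces in the readings I took stayed near 12 N or below.
- **Disagreements:** the top and wrist cameras differed by about 2–3 mm on the hole positions, so I steered by contact force and the wrist view. The tool also picked up a tilt of about 1.4° while dragging, which I could not correct. It caused no visible trouble.

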